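# Find the tin with the loose burnishing ball

## Task

One of the three sealed tins on the printmaker's bench has a burnishing ball loose inside and the other two are packed solid. Working from the robot's left to its right, lift each of the three tins clear of the bench, give it a brisk shake in the air, holding it still for a moment before and after, and stand it back down flat in its place; the last tin need not go back if it is the one that rattles. Then present the tin that rattles: finish while still gripping it, level and still, over the middle of the copper plate and at least 10 cm above it, with the other two tins standing where they were, without ever touching the freshly coated plate or disturbing the other things on the bench.

Things in the scene. Friction and masses are not known exactly. Their poses are not given: they have to be found in the camera images.
- tin_left: leftmost (largest y) of three like sealed tins: plain metal box, 150 (x) by 50 (y) by 45 mm tall, closed all round, 0.15 to 0.52 kg (weight tells nothing). Origin: centre of the underside, z up. Stands on the bench (z = 0), long x side pointing away from the robot, yaw within 0.4 rad; grip it across the 50 mm from above
- tin_middle: the middle one of the three tins, same shape, size, origin and axes as the left one. In one of the three a 34 mm steel ball of 0.16 kg rolls in a cavity 144 by 44 by 39 mm: shaken or tipped lengthwise, it runs from end to end, knocks, and mostly stays at the end it ran to
- tin_right: rightmost (smallest y) of the three tins, same shape, size, origin and axes. The two tins without the ball are packed solid and their balance never changes; in the one with it the balance shifts as the ball runs, changing the moment on the tool held level by up to about 0.17 N m
- plate_centre (a point): middle of the top face of the copper plate (120 by 180 by 2 mm, brown drawn marks) that lies on a plywood backing board, 130 by 190 mm, flat on the bench beyond the tins, its top 5 mm above the bench, x across its short side. It is fixed, freshly coated and must not be touched
- plate: the same copper plate with its board; origin on the bench under its middle
- brush_pot: bystander, to be left alone: green can 68 mm across and 95 mm tall with brushes standing in it (to 215 mm); origin at the underside
- jar: bystander, to be left alone: clear jar with a black cap, 60 mm across, 75 mm tall; origin at the underside
- tape: bystander, to be left alone: roll of blue tape lying flat, 90 mm across, 40 mm tall; origin at the underside
- knife: bystander, to be left alone: small dark-handled tool 130 mm long, up to 26 mm thick, lying between the left and middle tins; origin under its middle, x along it
- scraper: bystander, to be left alone: small pale-handled tool 120 mm long, up to 26 mm thick, lying between the middle and right tins; origin under its middle, x along it
- tub: bystander, to be left alone: white lidded tub 70 mm across, 60 mm tall; origin at the underside
- brayer: bystander, to be left alone: ink roller with a wooden handle, 200 mm long, lying at the left; origin at the underside
Mind the look-alikes: they are no part of the job. Leave any purple or red look-alike of the tin_right alone.

How it is judged:
By the outcome, as a careful person would: the job done as asked, in the order asked, and still so for the second after the job is handed in, while the arm keeps its last pose, push and grip.
It also fails if it takes over 72 s, if anything falls off the work surface, if the arm or the gripper's body presses on something with over 40 N, if the wrist force passes 120 N, or if a joint passes its speed limit or range.

## Robot

A 6-joint arm with a two-finger parallel gripper is mounted at the origin on the work surface. World frame = base frame: x ahead of the robot, y to its left, z up, the work surface at z = 0. Lengths are in m, angles in rad, forces in N, time in s.
With the tool pointing down it reaches from about 0.3 to 0.75 m from the base axis. Payload 8.5 kg.
Tool frame: the origin (TCP) lies between the finger pads; the fingertips stand 8 mm ahead of it and the grasp point (between the pads) lies 11 mm behind it; z points along the fingers, y is the line along which they close (so a half turn about z gives the same grasp; the last joint's range is limited). The gripper opens to 85 mm and grips with 20 to 120 N. Pads are 22 mm wide; open, the fingers measure 114 mm over their backs; the gripper's body (76 mm by 85 mm) begins 54 mm behind the grasp point. The pads swing forward as they close: fully open they stand 13 mm farther back than shut.
Start: joints at [0.951, 0.381, 1.297, -0, 1.464, -0.215], TCP at [0.217, 0.506, 0.239] pointing down, gripper open.
Joint ranges: [-3.11, 3.11], [-0.89, 2.33], [0.22, 2.48], [-1.42, 4.56], [0.17, 2.85], [-2.88, 2.88]. Speed limits (rad/s): [2.39, 2.39, 3.14, 3.14, 3.14, 3.14].

## Interface

Orientations are given as [roll, pitch, yaw] about the fixed x, y, z axes, in that order (R = Rz(yaw) Ry(pitch) Rx(roll)).
In Python, from workcell import r gives the robot as it stands.
- The arm moves only by the tool servo_tool, never from a script. Its argument "rows" is a list of rows, each an object with "linear": the shift along the tool's x, y, z in units of 30 mm (1.0 is 30 mm), a list of three; "twist": the turn, a rotation vector about the tool's x, y, z in units of 8 degrees (1.0 is 8 degrees), a list of three. In form: [{"linear": [x, y, z], "twist": [ax, ay, az]}, ...]. A call has 1 to 10 rows; each row is the pose to reach, as a shift and turn from the pose commanded when the call began, along the tool's axes at that moment; what a row does not reach only later rows make up. A row lasts 1/10 s, in which the tool goes at most 50 mm and 8.59 degrees, less where a joint would pass 70% of its speed; a pose out of reach is approached as far as the arm can. A call with a gripper value outside its range is refused whole. "fingers" is the opening, from 0 (shut) to 1 (fully open), set as the call begins (left out, the last holds). The fingers move at their own pace and stop on an object; "grip_force" is the grip in N (left out, the last holds). Time passes only in rows, so rows that repeat a pose let the fingers close. It gives the time, the measured TCP pose, the force, the opening and the grip force at its end, in the units of the state.
- r.read_state(): the state, without advancing time (a new reading comes with each control period).
- r.get_image(name): name is "scene" or "top" or "wrist"; returns a dict with "image" (480x640x3 uint8, red, green, blue), "fx", "fy", "cx", "cy" (pixels), "extrinsics" (4x4, takes a point from camera to world coordinates); the wrist camera has in their place "mount" (4x4, takes a point from camera to tool coordinates, whose origin is the TCP and whose axes are the flange's). Camera axes: x right, y up, looking along -z (the intrinsics and any distortion apply to the point x, -y, -z); pixel columns grow to the right and rows downward; lengths in m; the calibration is good to about 2 mm. The wrist camera is an equidistant fisheye: a pixel r from the principal point sees the ray r / f radians off the axis. A picture is of the moment at which its call begins: read the wrist's pose just before it. There is no depth.
- r.finish_job(): hands the job in; it is judged then, once.
The state is a dict: "time_s": time; "q": joint angles; "joint_vel": joint speeds; "joint_efforts": joint torques, N m; "ee_pos": TCP position; "eef_rot": TCP orientation; "force": force on the tool from outside, world axes, zero at the start; "moment": the same for the moment, N m; "grip_width": opening from 0.0 (shut) to 1.0 (fully open); "grip_force": force on a finger pad.
Only numpy, scipy, OpenCV 4.12 (cv2) and the standard library are available. Lean on these libraries where they do the work, as an engineer would, in place of code of your own. Each camera call takes 0.05 s, during which the arm holds its last target. There are 200 camera calls.

## Working session

There is one attempt and no reset: what is moved stays moved. The work goes in short steps, Python scripts to look and compute and a tool call to move; the robot and the scene stay as the last step left them, time stands still between calls to the robot, and variables do not carry over. Pictures are saved under pics/ and viewed, at most 10 in all, crops included, and the job is handed in when it is done.

Besides the shell and the picture viewer there is one more tool, called after "Request:" as name([rows], argument=value, ...), one row to a line, values as JSON. servo_tool: Moves the arm, as the interface text tells. Its arguments: {"type":"object","properties":{"rows":{"type":"array"},"fingers":{"type":"number"},"grip_force":{"type":"number"}},"required":["rows"]}

```bash
mkdir -p pics; python3 - <<'E'
from workcell import r
import cv2,pickle
s=r.read_state(); print({k:s[k] for k in s})
d={}
for n in("scene","top","wrist"):
    g=r.get_image(n); d[n]=g; cv2.imwrite(f"pics/{n}0.png",g["image"][:,:,::-1])
    print(n,{k:(v.tolist() if hasattr(v,'tolist') else v) for k,v in g.items() if k!="image"})
pickle.dump((s,d),open("d0.pkl","wb"))
E
```

```text
{'time_s': 0.0, 'q': array([ 9.50709387e-01,  3.81217900e-01,  1.29828037e+00, -1.26396955e-05,
        1.46360890e+00, -2.15311378e-01]), 'joint_vel': array([ 1.29299239e-03,  7.33746601e-04, -4.56673346e-05, -1.59989250e-03,
        9.78734328e-04,  7.72159778e-05]), 'joint_efforts': array([-1.15727376e-03, -4.48444390e+01, -2.31280679e+01, -1.91754848e-04,
        4.56034992e-03,  1.12893963e-05]), 'ee_pos': array([0.21643517, 0.50530866, 0.2386934 ]), 'eef_rot': array([-3.14011042e+00, -3.11303409e-04,  2.73681822e+00]), 'force': array([-0.04045921,  0.27389127,  0.06230211]), 'moment': array([-0.02798925, -0.03079472, -0.03090001]), 'grip_force': 0.0, 'grip_width': 0.9989431881645808}
scene {'fx': 517.7150401180452, 'fy': 517.7150401180452, 'cx': 321.6242935187787, 'cy': 232.83631563624874, 'extrinsics': [[-0.5874134762981572, -0.558827984745655, 0.5853688506646255, 1.2242093478500309], [0.8092664379128295, -0.40045687330903434, 0.4297931189391386, 0.5716706548538248], [-0.0057654428446493955, 0.7261856347275553, 0.6874744966790716, 0.9711376431292681], [0.0, 0.0, 0.0, 1.0]]}
top {'fx': 566.9485302271827, 'fy': 566.9485302271827, 'cx': 323.72305889535335, 'cy': 231.69646226143033, 'extrinsics': [[-0.025120369777624562, 0.993728237665067, -0.10896401557080694, 0.3022128788228905], [-0.9996725666795292, -0.02550150100762524, -0.0021054393175829354, -0.009013710307541264], [-0.004870980455446237, 0.10887544770717474, 0.994043465063759, 1.2217186014805137], [0.0, 0.0, 0.0, 1.0]]}
wrist {'fx': 371.64829954431775, 'fy': 371.64829954431775, 'cx': 322.7885391478502, 'cy': 233.8261900809084, 'mount': [[0.00011189870959961138, 0.9660805087472714, 0.25824104649976093, 0.06571193631514485], [0.9999998388309628, -0.0002518431689755447, 0.0005088350090912635, -0.00024364699791268318], [0.0005566118279613853, 0.25824094794131924, -0.9660803812259319, -0.13546577801823362], [0.0, 0.0, 0.0, 1.0]]}
```

View pics/top0.png

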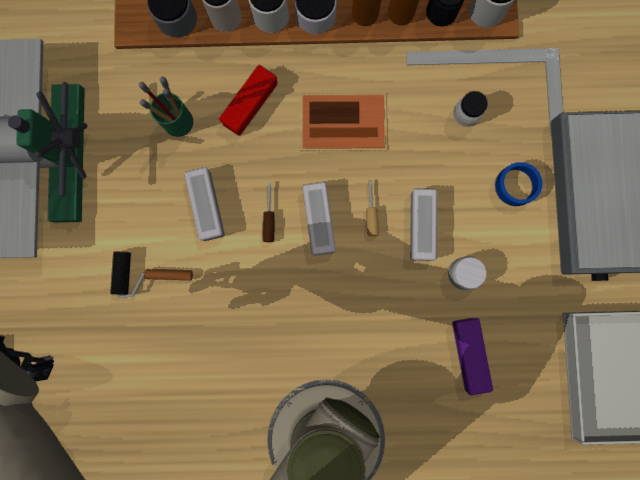

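View pics/scene0.png

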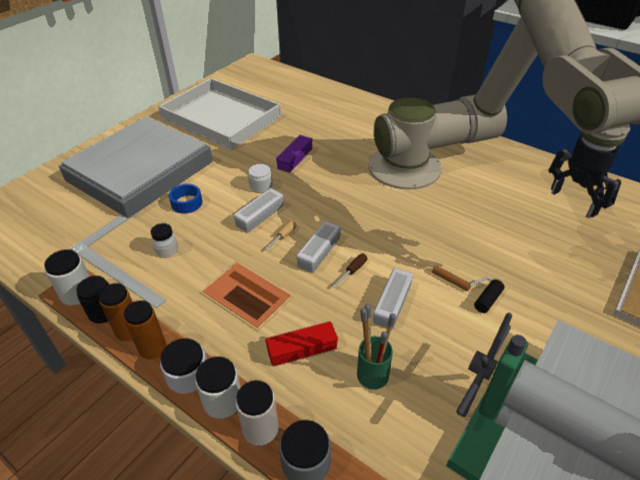

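Top view: grey tins at (204,204), (318,218) and (423,224), plate at (344,121). The scene view shows the same three at (394,297), (319,246) and (259,210). The look-alikes are the red box (249,99) and purple box (473,356). The grey press (20,150) and grey slab (605,195) are far larger. I choose the three plain grey boxes.

```bash
cat > h.py <<'E'
import numpy as np,cv2,pickle
from scipy.optimize import minimize
from scipy.spatial.transform import Rotation as R
def proj(g,P):
    E=np.array(g["extrinsics"]); c=(np.atleast_2d(P)-E[:3,3])@E[:3,:3]
    return np.c_[g["cx"]+g["fx"]*c[:,0]/-c[:,2], g["cy"]-g["fy"]*c[:,1]/-c[:,2]]
def ray(g,u,v,z):
    E=np.array(g["extrinsics"]); d=E[:3,:3]@np.array([(u-g["cx"])/g["fx"],-(v-g["cy"])/g["fy"],-1]); o=E[:3,3]
    return o+d*(z-o[2])/d[2]
def box(x,y,yaw,h,L=.15,W=.05,z0=0):
    P=np.array([[a*L/2,b*W/2] for a in(-1,1) for b in(-1,1)]); c,s=np.cos(yaw),np.sin(yaw)
    Q=P@np.array([[c,s],[-s,c]])+[x,y]
    return np.vstack([np.c_[Q,np.full(4,z0)],np.c_[Q,np.full(4,z0+h)]])
def mask(g,seed,r=60):
    im=cv2.cvtColor(g["image"],cv2.COLOR_RGB2HSV).astype(int)
    m=((im[:,:,1]<60)&(im[:,:,2]>70)).astype(np.uint8)
    m=cv2.morphologyEx(m,cv2.MORPH_OPEN,np.ones((3,3),np.uint8))
    n,l=cv2.connectedComponents(m,connectivity=4); return (l==l[seed[1],seed[0]]).astype(np.uint8)
def sil(g,p):
    q=cv2.convexHull((proj(g,box(*p))*16).astype(np.int32)); m=np.zeros((480,640),np.uint8)
    # supersample edge via shift
    cv2.fillConvexPoly(m,q,255,cv2.LINE_AA,4); return m/255.
def fit(gs,seeds,p0):
    ms=[mask(g,s) for g,s in zip(gs,seeds)]
    ms=[cv2.drawContours(np.zeros((480,640),np.uint8),[cv2.convexHull(np.argwhere(m)[:,::-1].astype(np.int32))],-1,1,-1) for m in ms]
    def f(p): return sum(np.abs(sil(g,p)-m).sum()/m.sum() for g,m in zip(gs,ms))
    o=minimize(f,p0,method="Nelder-Mead",options=dict(initial_simplex=np.vstack([p0]+[np.array(p0)+d for d in np.diag([.02,.02,.15,.02])]),maxiter=500))
    return o.x,o.fun,[m.sum() for m in ms]
E
python3 - <<'E'
from h import *
s,d=pickle.load(open("d0.pkl","rb")); t,c=d["top"],d["scene"]
for n,a,b in(("L",(204,204),(394,297)),("M",(318,222),(319,246)),("R",(423,224),(259,210))):
    p=ray(t,*a,.045)
    for gs,ss in(([t,c],[a,b]),): 
        x,f,m=fit(gs,ss,[p[0],p[1],0,.04]); print(n,x.round(4),round(f,3),m)
for n,u,v in(("plate UL",303,96),("UR",384,96),("LR",386,149),("LL",303,148)): print(n,ray(t,u,v,.006).round(3))
for n,u,v,z in(("knifebot",268,241,.013),("knifetop",269,184,.01),("scrbot",372,235,.013),("scrtop",371,181,.01),("red1",250,69,.04),("red2",236,131,.02),("pot",172,122,.03),("handle",190,275,.01),("tub",468,273,.06)): print(n,ray(t,u,v,z).round(3))
cv2.imwrite("pics/crop.png",cv2.resize(t["image"][150:270,170:450,::-1],None,fx=2.8,fy=2.8,interpolation=cv2.INTER_CUBIC))
E
```

```text
L [0.4985 0.2461 0.2291 0.0426] 0.325 [np.uint64(1783), np.uint64(1403)]
M [0.461  0.003  0.1167 0.0427] 0.221 [np.uint64(1784), np.uint64(1241)]
R [ 0.439  -0.2192 -0.0393  0.0574] 0.601 [np.uint64(1892), np.uint64(2214)]
plate UL [0.739 0.032 0.006]
UR [ 0.734 -0.147  0.006]
LR [ 0.614 -0.147  0.006]
LL [0.621 0.034 0.006]
knifebot [0.418 0.113 0.013]
knifetop [0.542 0.11  0.01 ]
scrbot [ 0.425 -0.11   0.013]
scrtop [ 0.543 -0.112  0.01 ]
red1 [0.79  0.144 0.04 ]
red2 [0.659 0.179 0.02 ]
pot [0.68  0.316 0.03 ]
handle [0.349 0.281 0.01 ]
tub [ 0.337 -0.299  0.06 ]
```

View pics/crop.png

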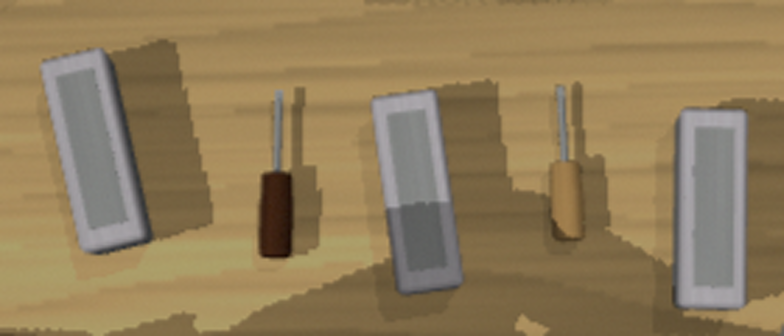

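The crop confirms the three plain grey tins, with the dark knife and pale scraper between them. The right tin's scene mask merged with the tub, so I'll refit that one inside the region. I'll also plan the first move.

```bash
cat >> h.py <<'E'
def Rt(yaw): return R.from_euler("xyz",[np.pi,0,yaw]).as_matrix()
def move(p,rot,tp,tyaw):
    R0=R.from_euler("xyz",rot).as_matrix()
    return (R0.T@(np.array(tp)-p)/.03).round(2),(R.from_matrix(R0.T@Rt(tyaw)).as_rotvec()/np.deg2rad(8)).round(2)
E
python3 - <<'E'
from h import *
import h
s,d=pickle.load(open("d0.pkl","rb")); t,c=d["top"],d["scene"]
om=h.mask
def mk(g,seed):
    im=cv2.cvtColor(g["image"],cv2.COLOR_RGB2HSV).astype(int); m=((im[:,:,1]<60)&(im[:,:,2]>60)).astype(np.uint8)
    yy,xx=np.mgrid[:480,:640]; roi=sil(g,h.ROI)
    m=cv2.morphologyEx(m*(roi>0).astype(np.uint8),cv2.MORPH_OPEN,np.ones((3,3),np.uint8))
    n,l=cv2.connectedComponents(m,connectivity=4); return (l==l[seed[1],seed[0]]).astype(np.uint8)
h.mask=mk
for n,a,b in(("L",(204,204),(394,297)),("M",(318,222),(319,246)),("R",(423,224),(259,210))):
    p=ray(t,*a,.045); h.sil_=sil
    yaw={"L":.23,"M":.12,"R":-.02}[n]
    o=h.box; 
    h.ROI=[p[0],p[1],yaw,.055]; h.box=lambda x,y,w,hh: o(x,y,w,hh,.18,.08) if hh==.055 else o(x,y,w,hh)
    for gs,ss in(([t,c],[a,b]),([t],[a]),([c],[b])):
        x,f,m=h.fit(gs,ss,[p[0],p[1],yaw,.04]); print(n,x.round(4),round(f,3),m)
    h.box=o
print(move(s["ee_pos"],s["eef_rot"],[.498,.246,.13],.23+np.pi))
E
```

```text
L [0.4981 0.246  0.2235 0.0424] 0.284 [np.uint64(1842), np.uint64(1409)]
L [0.5032 0.2523 0.2152 0.018 ] 0.041 [np.uint64(1842)]
L [0.4907 0.2411 0.2192 0.0324] 0.061 [np.uint64(1409)]
M [0.4607 0.0031 0.1175 0.0429] 0.197 [np.uint64(1790), np.uint64(1263)]
M [0.4641 0.004  0.1121 0.0259] 0.041 [np.uint64(1790)]
M [ 0.454  -0.0032  0.1285  0.0338] 0.046 [np.uint64(1263)]
R [ 0.4396 -0.2191 -0.0185  0.052 ] 0.34 [np.uint64(1892), np.uint64(1443)]
R [ 0.445  -0.2204 -0.0517  0.022 ] 0.033 [np.uint64(1892)]
R [ 0.4358 -0.2253  0.0708  0.0543] 0.105 [np.uint64(1443)]
(array([-12.03,  -4.24,   3.63]), array([-0.01, -0.01, -4.55]))
```

Request:
servo_tool([
  {"linear":[-0.7,-0.25,0.2],"twist":[0,0,-0.3]},
  {"linear":[-2.2,-0.75,0.6],"twist":[0,0,-0.8]},
  {"linear":[-3.7,-1.3,1.1],"twist":[0,0,-1.4]},
  {"linear":[-5.2,-1.85,1.6],"twist":[0,0,-2.0]},
  {"linear":[-6.7,-2.4,2.0],"twist":[0,0,-2.6]},
  {"linear":[-8.2,-2.9,2.5],"twist":[0,0,-3.2]},
  {"linear":[-9.7,-3.4,2.9],"twist":[0,0,-3.7]},
  {"linear":[-11.0,-3.9,3.3],"twist":[0,0,-4.2]},
  {"linear":[-11.8,-4.15,3.5],"twist":[0,0,-4.5]},
  {"linear":[-12.03,-4.24,3.6],"twist":[0,0,-4.5]},
], fingers=1, grip_force=90)

```text
time_s: 1.15
ee_pos: [0.4998, 0.2446, 0.1303]
eef_rot: [-3.141, -0.001, -2.92]
force: [0.2, 0.4, 1.1]
grip_width: 1.001
grip_force: 0.0
```

```bash
python3 - <<'E'
from h import *
from workcell import r
s=r.read_state(); g=r.get_image("wrist"); pickle.dump((s,g),open("w1.pkl","wb"))
print(s["time_s"],s["ee_pos"],s["eef_rot"],s["moment"],s["force"],s["q"])
print(move(s["ee_pos"],s["eef_rot"],[.498,.246,.016],.222+np.pi))
im=g["image"][:,:,::-1].copy()
T=np.eye(4);T[:3,:3]=R.from_euler("xyz",s["eef_rot"]).as_matrix();T[:3,3]=s["ee_pos"];C=T@np.array(g["mount"])
P=(box(.498,.246,.222,.045)-C[:3,3])@C[:3,:3]; P=P*[1,-1,-1]
th=np.arctan2(np.hypot(P[:,0],P[:,1]),P[:,2]); ph=np.arctan2(P[:,1],P[:,0])
for u,v in zip(g["cx"]+g["fx"]*th*np.cos(ph),g["cy"]+g["fx"]*th*np.sin(ph)): cv2.circle(im,(int(u),int(v)),3,(0,0,255),-1)
cv2.imwrite("pics/w1.png",im)
E
```

```text
1.15 [0.49976128 0.24455924 0.13028604] [-3.14132330e+00 -1.05731094e-03 -2.92043799e+00] [ 0.01485583  0.00159688 -0.04780365] [0.23199291 0.44700188 1.10337895] [ 2.42421658e-01  4.93825157e-01  1.44821503e+00 -2.64741752e-04
  1.20061528e+00 -1.54943357e+00]
(array([0.04, 0.06, 3.81]), array([-0.  , -0.01, -0.01]))
```

View pics/w1.png

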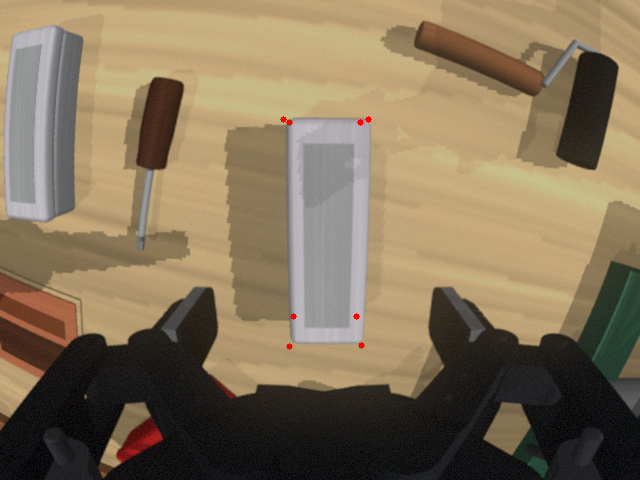

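The wrist view shows the left tin at about (328,230). The projected model corners (red) fall on its outline within a few pixels, about 2 mm. The knife (160,120) and brayer (500,70) are clear of the fingers. I'll descend and grip.

Request:
servo_tool([
  {"linear":[0.0,0.05,0.5],"twist":[0,0,0]},
  {"linear":[0.0,0.05,1.4],"twist":[0,0,0]},
  {"linear":[0.0,0.05,2.3],"twist":[0,0,0]},
  {"linear":[0.0,0.05,3.1],"twist":[0,0,0]},
  {"linear":[0.0,0.05,3.6],"twist":[0,0,0]},
  {"linear":[0.0,0.05,3.8],"twist":[0,0,0]},
  {"linear":[0.0,0.05,3.8],"twist":[0,0,0]},
])

```text
time_s: 1.9
ee_pos: [0.4971, 0.2486, 0.0172]
eef_rot: [3.142, -0.001, -2.917]
force: [-0.6, -0.6, 0.2]
grip_width: 0.996
grip_force: 0.0
```

Request:
servo_tool([
  {"linear":[0,0,0],"twist":[0,0,0]},
  {"linear":[0,0,0],"twist":[0,0,0]},
  {"linear":[0,0,0],"twist":[0,0,0]},
  {"linear":[0,0,0],"twist":[0,0,0]},
  {"linear":[0,0,0],"twist":[0,0,0]},
  {"linear":[0,0,0],"twist":[0,0,0]},
], fingers=0, grip_force=90)

```text
time_s: 2.5
ee_pos: [0.4984, 0.2482, 0.0186]
eef_rot: [3.141, 0.002, -2.918]
force: [-1.5, 0.0, 6.2]
grip_width: 0.577
grip_force: 94.1
```

Request:
servo_tool([
  {"linear":[0,0,-0.3],"twist":[0,0,0]},
  {"linear":[0,0,-1.1],"twist":[0,0,0]},
  {"linear":[0,0,-2.1],"twist":[0,0,0]},
  {"linear":[0,0,-3.1],"twist":[0,0,0]},
  {"linear":[0,0,-4.0],"twist":[0,0,0]},
  {"linear":[0,0,-4.7],"twist":[0,0,0]},
  {"linear":[0,0,-5.0],"twist":[0,0,0]},
  {"linear":[0,0,-5.0],"twist":[0,0,0]},
  {"linear":[0,0,-5.0],"twist":[0,0,0]},
  {"linear":[0,0,-5.0],"twist":[0,0,0]},
])

```text
time_s: 3.5
ee_pos: [0.4974, 0.2478, 0.1661]
eef_rot: [-3.142, -0.003, -2.918]
force: [-0.8, 0.2, -2.5]
grip_width: 0.569
grip_force: 93.3
```

Request:
servo_tool([
  {"linear":[0,0,0],"twist":[0,0,0]},
  {"linear":[0,0,0],"twist":[0,0,0]},
  {"linear":[0,0,0],"twist":[0,0,0]},
  {"linear":[0,0,0],"twist":[0,0,0]},
  {"linear":[0,0,0],"twist":[0,0,0]},
])

```text
time_s: 4.0
ee_pos: [0.4979, 0.248, 0.1673]
eef_rot: [3.142, 0.0, -2.918]
force: [0.5, -0.9, -2.5]
grip_width: 0.57
grip_force: 93.3
```

```bash
cat > m.py <<'E'
from h import *
from workcell import r
s=r.read_state(); Q=R.from_euler("xyz",s["eef_rot"]).as_matrix()
print(round(s["time_s"],2),"pos",s["ee_pos"].round(4),"rot",s["eef_rot"].round(4),"F",s["force"].round(2),"Mtool",(Q.T@s["moment"]).round(3),"g",s["grip_force"],round(s["grip_width"],3),"q5,6",s["q"][4:].round(2))
E
python3 m.py
```

```text
4.0 pos [0.4979 0.248  0.1673] rot [ 3.1416  0.     -2.918 ] F [ 0.52 -0.93 -2.49] Mtool [-0.047  0.032 -0.028] g 93.31251740455627 0.57 q5,6 [ 1.29 -1.55]
```

Request:
servo_tool([
  {"linear":[1.4,0,0],"twist":[0,0,0]},
  {"linear":[2.8,0,0],"twist":[0,0,0]},
  {"linear":[1.4,0,0],"twist":[0,0,0]},
  {"linear":[0,0,0],"twist":[0,0,0]},
  {"linear":[1.4,0,0],"twist":[0,0,0]},
  {"linear":[2.8,0,0],"twist":[0,0,0]},
  {"linear":[1.4,0,0],"twist":[0,0,0]},
  {"linear":[0,0,0],"twist":[0,0,0]},
  {"linear":[1.4,0,0],"twist":[0,0,0]},
  {"linear":[2.8,0,0],"twist":[0,0,0]},
])

```text
time_s: 5.0
ee_pos: [0.4169, 0.2293, 0.1659]
eef_rot: [-3.142, -0.001, -2.919]
force: [-1.0, 0.5, -2.2]
grip_width: 0.572
grip_force: 93.6
```

Request:
servo_tool([
  {"linear":[-1.4,0,0],"twist":[0,0,0]},
  {"linear":[-2.8,0,0],"twist":[0,0,0]},
  {"linear":[-2.8,0,0],"twist":[0,0,0]},
  {"linear":[-2.8,0,0],"twist":[0,0,0]},
  {"linear":[-2.8,0,0],"twist":[0,0,0]},
  {"linear":[-2.8,0,0],"twist":[0,0,0]},
  {"linear":[-2.8,0,0],"twist":[0,0,0]},
  {"linear":[-2.8,0,0],"twist":[0,0,0]},
  {"linear":[-2.8,0,0],"twist":[0,0,0]},
])

```text
time_s: 5.9
ee_pos: [0.4978, 0.2479, 0.1675]
eef_rot: [3.142, 0.0, -2.918]
force: [0.5, -0.1, -2.8]
grip_width: 0.572
grip_force: 93.6
```

```bash
python3 m.py
```

```text
5.9 pos [0.4978 0.2479 0.1675] rot [ 3.1416e+00  2.0000e-04 -2.9180e+00] F [ 0.49 -0.05 -2.84] Mtool [-0.007 -0.003  0.003] g 93.61647963523865 0.572 q5,6 [ 1.29 -1.55]
```

Request:
servo_tool([
  {"linear":[0,0,0],"twist":[0,1,0]},
  {"linear":[0,0,0],"twist":[0,2,0]},
  {"linear":[0,0,0],"twist":[0,3,0]},
  {"linear":[0,0,0],"twist":[0,3,0]},
  {"linear":[0,0,0],"twist":[0,3,0]},
  {"linear":[0,0,0],"twist":[0,2,0]},
  {"linear":[0,0,0],"twist":[0,1,0]},
  {"linear":[0,0,0],"twist":[0,0,0]},
  {"linear":[0,0,0],"twist":[0,0,0]},
  {"linear":[0,0,0],"twist":[0,0,0]},
])

```text
time_s: 6.9
ee_pos: [0.4973, 0.2479, 0.1686]
eef_rot: [3.142, -0.0, -2.918]
force: [-0.5, 0.2, -1.2]
grip_width: 0.569
grip_force: 93.6
```

```bash
python3 m.py
```

```text
6.9 pos [0.4973 0.2479 0.1686] rot [ 3.1416 -0.     -2.9178] F [-0.53  0.16 -1.24] Mtool [ 0.029  0.038 -0.004] g 93.56413006782532 0.569 q5,6 [ 1.29 -1.55]
```

Request:
servo_tool([
  {"linear":[0,0,0],"twist":[0,-1,0]},
  {"linear":[0,0,0],"twist":[0,-2,0]},
  {"linear":[0,0,0],"twist":[0,-3,0]},
  {"linear":[0,0,0],"twist":[0,-3,0]},
  {"linear":[0,0,0],"twist":[0,-3,0]},
  {"linear":[0,0,0],"twist":[0,-2,0]},
  {"linear":[0,0,0],"twist":[0,-1,0]},
  {"linear":[0,0,0],"twist":[0,0,0]},
  {"linear":[0,0,0],"twist":[0,0,0]},
  {"linear":[0,0,0],"twist":[0,0,0]},
])

```text
time_s: 7.9
ee_pos: [0.499, 0.248, 0.1669]
eef_rot: [3.142, 0.001, -2.918]
force: [0.1, 0.0, -2.8]
grip_width: 0.572
grip_force: 93.6
```

```bash
python3 m.py
```

```text
7.9 pos [0.499  0.248  0.1669] rot [ 3.1415e+00  1.3000e-03 -2.9184e+00] F [ 0.05  0.03 -2.79] Mtool [ 0.033 -0.049  0.014] g 93.55918765068054 0.572 q5,6 [ 1.29 -1.55]
```

```bash
cat > a.py <<'E'
from h import *
from workcell import r
L=[]
for i in range(8):
    s=r.read_state(); Q=R.from_euler("xyz",s["eef_rot"]).as_matrix(); L.append(np.r_[Q.T@s["moment"],s["force"]]); r.get_image("top")
L=np.array(L); print(s["time_s"],"My",L[:,1].round(3),"mean",L.mean(0).round(3),"sd",L.std(0).round(3))
E
python3 a.py
```

```text
8.25 My [-0.049  0.023 -0.023  0.015 -0.02   0.042 -0.006 -0.033] mean [-0.012 -0.006  0.005  0.294  0.013 -2.357] sd [0.026 0.029 0.021 0.546 0.51  0.631]
```

Request:
servo_tool([
  {"linear":[0,0,0],"twist":[0,1,0]},
  {"linear":[0,0,0],"twist":[0,2,0]},
  {"linear":[0,0,0],"twist":[0,3,0]},
  {"linear":[0,0,0],"twist":[0,3,0]},
  {"linear":[0,0,0],"twist":[0,3,0]},
  {"linear":[0,0,0],"twist":[0,2,0]},
  {"linear":[0,0,0],"twist":[0,1,0]},
  {"linear":[0,0,0],"twist":[0,0,0]},
  {"linear":[0,0,0],"twist":[0,0,0]},
  {"linear":[0,0,0],"twist":[0,0,0]},
])

```text
time_s: 9.3
ee_pos: [0.4973, 0.2479, 0.1686]
eef_rot: [-3.142, 0.0, -2.918]
force: [0.7, -0.3, -2.7]
grip_width: 0.576
grip_force: 93.6
```

```bash
python3 a.py
```

```text
9.65 My [-0.026 -0.076 -0.062  0.002 -0.007 -0.023 -0.    -0.059] mean [ 0.01  -0.032 -0.004  0.216 -0.195 -2.251] sd [0.024 0.029 0.028 0.481 0.537 0.607]
```

Averaged over the two tips, the moment barely changes (0.026 Nm, against noise of about 0.015 and 0.17 expected). The left tin is solid, so I'm setting it back.

Request:
servo_tool([
  {"linear":[0,0,0.6],"twist":[0,0,0]},
  {"linear":[0,0,1.7],"twist":[0,0,0]},
  {"linear":[0,0,2.8],"twist":[0,0,0]},
  {"linear":[0,0,3.7],"twist":[0,0,0]},
  {"linear":[0,0,4.3],"twist":[0,0,0]},
  {"linear":[0,0,4.7],"twist":[0,0,0]},
  {"linear":[0,0,4.9],"twist":[0,0,0]},
  {"linear":[0,0,5.0],"twist":[0,0,0]},
  {"linear":[0,0,5.0],"twist":[0,0,0]},
  {"linear":[0,0,5.0],"twist":[0,0,0]},
])

```text
time_s: 10.7
ee_pos: [0.4982, 0.248, 0.0186]
eef_rot: [-3.142, 0.001, -2.918]
force: [-3.4, -1.8, 6.5]
grip_width: 0.566
grip_force: 94.5
```

Request:
servo_tool([
  {"linear":[0,0,0],"twist":[0,0,0]},
  {"linear":[0,0,0],"twist":[0,0,0]},
  {"linear":[0,0,0],"twist":[0,0,0]},
  {"linear":[0,0,0],"twist":[0,0,0]},
  {"linear":[0,0,0],"twist":[0,0,0]},
  {"linear":[0,0,0],"twist":[0,0,0]},
], fingers=1)

```text
time_s: 11.3
ee_pos: [0.4979, 0.248, 0.0173]
eef_rot: [-3.142, 0.0, -2.918]
force: [0.0, -0.2, -0.2]
grip_width: 0.998
grip_force: 0.0
```

```bash
python3 m.py; python3 - <<'E'
from h import *
from workcell import r
s=r.read_state(); print(move(s["ee_pos"],s["eef_rot"],[.461,.003,.13],.117+np.pi))
E
```

```text
11.3 pos [0.4979 0.248  0.0173] rot [-3.1416  0.     -2.918 ] F [ 0.02 -0.22 -0.23] Mtool [-0.019 -0.051 -0.03 ] g 0.0 0.998 q5,6 [ 0.93 -1.55]
(array([ 3.01, -7.69, -3.76]), array([-0.  ,  0.  ,  0.76]))
```

Request:
servo_tool([
  {"linear":[0,0,-0.7],"twist":[0,0,0]},
  {"linear":[0,0,-2.0],"twist":[0,0,0]},
  {"linear":[0,-0.2,-3.3],"twist":[0,0,0]},
  {"linear":[0.5,-1.3,-3.8],"twist":[0,0,0.1]},
  {"linear":[1.1,-2.8,-3.8],"twist":[0,0,0.3]},
  {"linear":[1.7,-4.3,-3.8],"twist":[0,0,0.4]},
  {"linear":[2.3,-5.8,-3.8],"twist":[0,0,0.6]},
  {"linear":[2.8,-7.1,-3.8],"twist":[0,0,0.7]},
  {"linear":[3.0,-7.7,-3.8],"twist":[0,0,0.76]},
  {"linear":[3.0,-7.7,-3.8],"twist":[0,0,0.76]},
])

```text
time_s: 12.3
ee_pos: [0.4613, 0.0007, 0.1314]
eef_rot: [-3.141, 0.0, -3.028]
force: [-0.4, 0.7, -0.4]
grip_width: 1.001
grip_force: 0.0
```

```bash
cat > w.py <<'E'
import sys
from h import *
from workcell import r
n=sys.argv[1]; x,y,w=map(float,sys.argv[2:5])
s=r.read_state(); g=r.get_image("wrist"); print(s["time_s"],s["ee_pos"],s["eef_rot"],s["q"][5])
print(move(s["ee_pos"],s["eef_rot"],[x,y,.016],w+np.pi))
im=g["image"][:,:,::-1].copy()
T=np.eye(4);T[:3,:3]=R.from_euler("xyz",s["eef_rot"]).as_matrix();T[:3,3]=s["ee_pos"];C=T@np.array(g["mount"])
P=(box(x,y,w,.045)-C[:3,3])@C[:3,:3]; P=P*[1,-1,-1]
th=np.arctan2(np.hypot(P[:,0],P[:,1]),P[:,2]); ph=np.arctan2(P[:,1],P[:,0])
for u,v in zip(g["cx"]+g["fx"]*th*np.cos(ph),g["cy"]+g["fx"]*th*np.sin(ph)): cv2.circle(im,(int(u),int(v)),3,(0,0,255),-1)
cv2.imwrite(f"pics/{n}.png",im)
E
python3 w.py w2 .461 .003 .117
```

```text
12.3 [0.46125936 0.00070729 0.13143412] [-3.14125358e+00  1.66547992e-04 -3.02788114e+00] -1.94027279413774
(array([0.  , 0.08, 3.85]), array([-0.  ,  0.  , -0.02]))
```

View pics/w2.png

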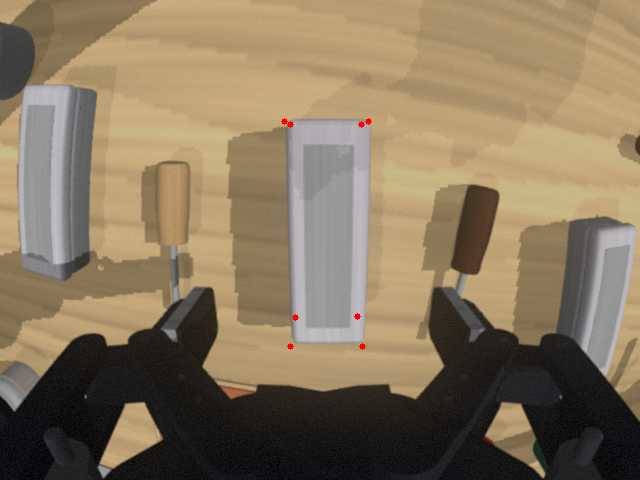

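The middle tin, at about (328,230), is centred and the model corners match it. The scraper and knife are clear of the finger paths.

Request:
servo_tool([
  {"linear":[0.0,0.05,0.5],"twist":[0,0,0]},
  {"linear":[0.0,0.05,1.4],"twist":[0,0,0]},
  {"linear":[0.0,0.05,2.3],"twist":[0,0,0]},
  {"linear":[0.0,0.05,3.1],"twist":[0,0,0]},
  {"linear":[0.0,0.05,3.6],"twist":[0,0,0]},
  {"linear":[0.0,0.05,3.8],"twist":[0,0,0]},
  {"linear":[0.0,0.05,3.8],"twist":[0,0,0]},
])

```text
time_s: 13.05
ee_pos: [0.4611, 0.0051, 0.0169]
eef_rot: [3.141, -0.001, -3.023]
force: [0.2, -0.6, -0.7]
grip_width: 1.001
grip_force: 0.0
```

Request:
servo_tool([
  {"linear":[0,0,0],"twist":[0,0,0]},
  {"linear":[0,0,0],"twist":[0,0,0]},
  {"linear":[0,0,0],"twist":[0,0,0]},
  {"linear":[0,0,0],"twist":[0,0,0]},
  {"linear":[0,0,0],"twist":[0,0,0]},
  {"linear":[0,0,0],"twist":[0,0,0]},
], fingers=0, grip_force=90)

```text
time_s: 13.65
ee_pos: [0.4616, 0.0042, 0.0184]
eef_rot: [-3.141, 0.002, -3.024]
force: [-0.4, 1.0, 7.8]
grip_width: 0.575
grip_force: 93.8
```

Request:
servo_tool([
  {"linear":[0,0,-0.3],"twist":[0,0,0]},
  {"linear":[0,0,-1.1],"twist":[0,0,0]},
  {"linear":[0,0,-2.1],"twist":[0,0,0]},
  {"linear":[0,0,-3.1],"twist":[0,0,0]},
  {"linear":[0,0,-4.0],"twist":[0,0,0]},
  {"linear":[0,0,-4.7],"twist":[0,0,0]},
  {"linear":[0,0,-5.0],"twist":[0,0,0]},
  {"linear":[0,0,-5.0],"twist":[0,0,0]},
  {"linear":[0,0,-5.0],"twist":[0,0,0]},
  {"linear":[0,0,-5.0],"twist":[0,0,0]},
])

```text
time_s: 14.65
ee_pos: [0.4606, 0.0043, 0.1662]
eef_rot: [3.141, -0.002, -3.024]
force: [0.2, 0.0, -3.0]
grip_width: 0.57
grip_force: 93.7
```

```bash
python3 m.py; python3 a.py
```

```text
14.65 pos [0.4606 0.0043 0.1662] rot [ 3.1407e+00 -2.3000e-03 -3.0243e+00] F [ 0.2   0.02 -2.96] Mtool [0.022 0.006 0.067] g 93.66401553153992 0.57 q5,6 [ 1.19 -1.94]
15.0 My [ 0.006  0.046 -0.045  0.014 -0.023 -0.003  0.009  0.001] mean [-3.00e-03  1.00e-03 -0.00e+00  5.05e-01 -1.12e-01 -3.25e+00] sd [0.035 0.025 0.046 0.393 0.295 0.567]
```

Request:
servo_tool([
  {"linear":[1.4,0,0],"twist":[0,0,0]},
  {"linear":[2.8,0,0],"twist":[0,0,0]},
  {"linear":[1.4,0,0],"twist":[0,0,0]},
  {"linear":[0,0,0],"twist":[0,0,0]},
  {"linear":[1.4,0,0],"twist":[0,0,0]},
  {"linear":[2.8,0,0],"twist":[0,0,0]},
  {"linear":[1.4,0,0],"twist":[0,0,0]},
  {"linear":[0,0,0],"twist":[0,0,0]},
  {"linear":[1.4,0,0],"twist":[0,0,0]},
  {"linear":[2.8,0,0],"twist":[0,0,0]},
])

```text
time_s: 16.05
ee_pos: [0.3783, -0.0059, 0.1663]
eef_rot: [3.141, -0.002, -3.023]
force: [-1.2, -0.4, -2.5]
grip_width: 0.572
grip_force: 94.4
```

Request:
servo_tool([
  {"linear":[-1.4,0,0],"twist":[0,0,0]},
  {"linear":[-2.8,0,0],"twist":[0,0,0]},
  {"linear":[-2.8,0,0],"twist":[0,0,0]},
  {"linear":[-2.8,0,0],"twist":[0,0,0]},
  {"linear":[-2.8,0,0],"twist":[0,0,0]},
  {"linear":[-2.8,0,0],"twist":[0,0,0]},
])

```text
time_s: 16.65
ee_pos: [0.4606, 0.0042, 0.1674]
eef_rot: [3.142, -0.0, -3.024]
force: [-0.7, 0.2, -3.0]
grip_width: 0.571
grip_force: 94.5
```

```bash
python3 a.py
```

```text
17.0 My [-0.003 -0.033 -0.01  -0.037  0.031  0.039  0.038 -0.046] mean [-9.00e-03 -3.00e-03 -7.00e-03 -3.42e-01  2.38e-01 -3.38e+00] sd [0.026 0.033 0.023 0.537 0.223 0.281]
```

Request:
servo_tool([
  {"linear":[0,0,0],"twist":[0,1,0]},
  {"linear":[0,0,0],"twist":[0,2,0]},
  {"linear":[0,0,0],"twist":[0,3,0]},
  {"linear":[0,0,0],"twist":[0,3,0]},
  {"linear":[0,0,0],"twist":[0,3,0]},
  {"linear":[0,0,0],"twist":[0,2,0]},
  {"linear":[0,0,0],"twist":[0,1,0]},
  {"linear":[0,0,0],"twist":[0,0,0]},
  {"linear":[0,0,0],"twist":[0,0,0]},
  {"linear":[0,0,0],"twist":[0,0,0]},
])

```text
time_s: 18.05
ee_pos: [0.4606, 0.0041, 0.1682]
eef_rot: [-3.141, -0.0, -3.025]
force: [-0.7, -0.2, -3.1]
grip_width: 0.571
grip_force: 94.5
```

```bash
python3 a.py
```

```text
18.4 My [ 0.005 -0.042 -0.009 -0.027 -0.012  0.033  0.047 -0.02 ] mean [-0.000e+00 -3.000e-03 -8.000e-03  8.500e-02 -2.720e-01 -3.348e+00] sd [0.036 0.028 0.021 0.549 0.455 0.291]
```

Request:
servo_tool([
  {"linear":[0,0,0],"twist":[0,-1,0]},
  {"linear":[0,0,0],"twist":[0,-2,0]},
  {"linear":[0,0,0],"twist":[0,-3,0]},
  {"linear":[0,0,0],"twist":[0,-3,0]},
  {"linear":[0,0,0],"twist":[0,-3,0]},
  {"linear":[0,0,0],"twist":[0,-2,0]},
  {"linear":[0,0,0],"twist":[0,-1,0]},
  {"linear":[0,0,0],"twist":[0,0,0]},
  {"linear":[0,0,0],"twist":[0,0,0]},
  {"linear":[0,0,0],"twist":[0,0,0]},
])

```text
time_s: 19.45
ee_pos: [0.462, 0.0044, 0.167]
eef_rot: [-3.141, 0.001, -3.024]
force: [-0.3, -0.2, -3.7]
grip_width: 0.571
grip_force: 94.5
```

```bash
python3 a.py; python3 m.py
```

```text
19.8 My [ 0.024  0.02   0.032 -0.015  0.002  0.029  0.015 -0.029] mean [ 1.00e-03  9.00e-03 -7.00e-03 -1.16e-01 -2.54e-01 -3.34e+00] sd [0.016 0.021 0.028 0.642 0.385 0.395]
19.85 pos [0.461  0.0041 0.1675] rot [-3.1415e+00  6.0000e-04 -3.0246e+00] F [ 0.45  0.2  -3.67] Mtool [ 0.037 -0.011  0.013] g 94.49111580848694 0.572 q5,6 [ 1.19 -1.94]
```

The middle tin is solid too: its moment stays within 0.012 Nm. I'll set it down and go to the right one.

Request:
servo_tool([
  {"linear":[0,0,0.6],"twist":[0,0,0]},
  {"linear":[0,0,1.7],"twist":[0,0,0]},
  {"linear":[0,0,2.8],"twist":[0,0,0]},
  {"linear":[0,0,3.7],"twist":[0,0,0]},
  {"linear":[0,0,4.3],"twist":[0,0,0]},
  {"linear":[0,0,4.7],"twist":[0,0,0]},
  {"linear":[0,0,4.9],"twist":[0,0,0]},
  {"linear":[0,0,5.0],"twist":[0,0,0]},
  {"linear":[0,0,5.0],"twist":[0,0,0]},
  {"linear":[0,0,5.0],"twist":[0,0,0]},
])

```text
time_s: 20.85
ee_pos: [0.4611, 0.0042, 0.0184]
eef_rot: [-3.141, 0.001, -3.024]
force: [-4.5, -0.2, 4.9]
grip_width: 0.568
grip_force: 95.4
```

Request:
servo_tool([
  {"linear":[0,0,0],"twist":[0,0,0]},
  {"linear":[0,0,0],"twist":[0,0,0]},
  {"linear":[0,0,0],"twist":[0,0,0]},
  {"linear":[0,0,0],"twist":[0,0,0]},
  {"linear":[0,0,0],"twist":[0,0,0]},
  {"linear":[0,0,0],"twist":[0,0,0]},
], fingers=1)

```text
time_s: 21.45
ee_pos: [0.4612, 0.0042, 0.0173]
eef_rot: [-3.142, 0.0, -3.024]
force: [0.4, 0.1, 0.0]
grip_width: 0.998
grip_force: 0.0
```

```bash
python3 m.py; python3 - <<'E'
from h import *
from workcell import r
s=r.read_state(); print(move(s["ee_pos"],s["eef_rot"],[.441,-.220,.13],-.03+np.pi))
E
```

```text
21.45 pos [0.4612 0.0042 0.0173] rot [-3.1415  0.     -3.0242] F [0.42 0.05 0.03] Mtool [0.025 0.056 0.019] g 0.0 0.998 q5,6 [ 0.77 -1.94]
(array([ 1.54, -7.34, -3.76]), array([-0.  ,  0.  ,  1.06]))
```

Request:
servo_tool([
  {"linear":[0,0,-0.7],"twist":[0,0,0]},
  {"linear":[0,0,-2.0],"twist":[0,0,0]},
  {"linear":[0,-0.2,-3.3],"twist":[0,0,0]},
  {"linear":[0.3,-1.3,-3.8],"twist":[0,0,0.2]},
  {"linear":[0.6,-2.7,-3.8],"twist":[0,0,0.4]},
  {"linear":[0.9,-4.1,-3.8],"twist":[0,0,0.6]},
  {"linear":[1.2,-5.5,-3.8],"twist":[0,0,0.8]},
  {"linear":[1.4,-6.7,-3.8],"twist":[0,0,1.0]},
  {"linear":[1.54,-7.34,-3.8],"twist":[0,0,1.06]},
  {"linear":[1.54,-7.34,-3.8],"twist":[0,0,1.06]},
])

```text
time_s: 22.45
ee_pos: [0.4408, -0.2221, 0.1311]
eef_rot: [-3.141, 0.0, 3.108]
force: [-0.3, 0.8, -0.3]
grip_width: 1.0
grip_force: 0.0
```

```bash
python3 w.py w3 .441 -.220 -.03
```

```text
22.45 [ 0.44083184 -0.22209205  0.13111695] [-3.14116846e+00  1.25787335e-04  3.10772616e+00] -2.243707151326046
(array([-0.  ,  0.07,  3.84]), array([-0.  ,  0.  , -0.03]))
```

View pics/w3.png

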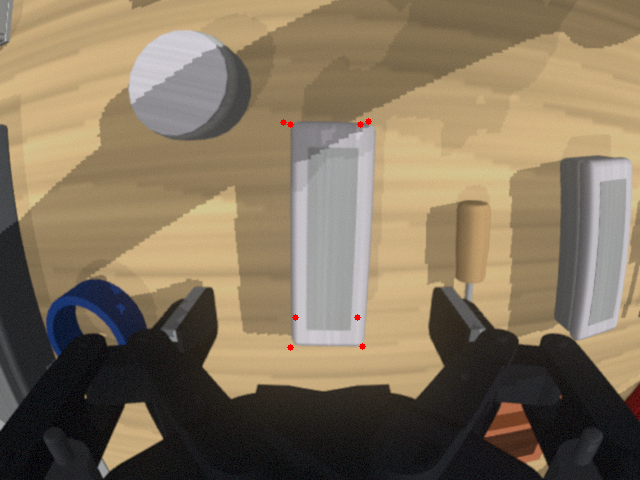

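The right tin, at about (330,235), matches the model apart from roughly 3 mm in y and 0.016 rad of yaw. I'll correct that while descending. The tub (185,85) and tape are clear.

Request:
servo_tool([
  {"linear":[0.0,0.1,0.5],"twist":[0,0,0.1]},
  {"linear":[0.0,0.13,1.4],"twist":[0,0,0.1]},
  {"linear":[0.0,0.13,2.3],"twist":[0,0,0.1]},
  {"linear":[0.0,0.13,3.1],"twist":[0,0,0.1]},
  {"linear":[0.0,0.13,3.6],"twist":[0,0,0.1]},
  {"linear":[0.0,0.13,3.8],"twist":[0,0,0.1]},
  {"linear":[0.0,0.13,3.8],"twist":[0,0,0.1]},
])

```text
time_s: 23.2
ee_pos: [0.4411, -0.2149, 0.017]
eef_rot: [3.141, -0.001, 3.098]
force: [0.1, -0.0, -1.1]
grip_width: 1.0
grip_force: 0.0
```

Request:
servo_tool([
  {"linear":[0,0,0],"twist":[0,0,0]},
  {"linear":[0,0,0],"twist":[0,0,0]},
  {"linear":[0,0,0],"twist":[0,0,0]},
  {"linear":[0,0,0],"twist":[0,0,0]},
  {"linear":[0,0,0],"twist":[0,0,0]},
  {"linear":[0,0,0],"twist":[0,0,0]},
], fingers=0, grip_force=90)

```text
time_s: 23.8
ee_pos: [0.4417, -0.2165, 0.0185]
eef_rot: [-3.14, 0.002, 3.097]
force: [0.6, -0.2, 9.1]
grip_width: 0.573
grip_force: 94.2
```

Request:
servo_tool([
  {"linear":[0,0,-0.3],"twist":[0,0,0]},
  {"linear":[0,0,-1.1],"twist":[0,0,0]},
  {"linear":[0,0,-2.1],"twist":[0,0,0]},
  {"linear":[0,0,-3.1],"twist":[0,0,0]},
  {"linear":[0,0,-4.0],"twist":[0,0,0]},
  {"linear":[0,0,-4.7],"twist":[0,0,0]},
  {"linear":[0,0,-5.0],"twist":[0,0,0]},
  {"linear":[0,0,-5.0],"twist":[0,0,0]},
  {"linear":[0,0,-5.0],"twist":[0,0,0]},
  {"linear":[0,0,-5.0],"twist":[0,0,0]},
])

```text
time_s: 24.8
ee_pos: [0.4407, -0.2156, 0.1661]
eef_rot: [3.14, -0.002, 3.097]
force: [0.1, 0.1, -5.2]
grip_width: 0.573
grip_force: 94.4
```

```bash
python3 m.py; python3 a.py
```

```text
24.8 pos [ 0.4407 -0.2156  0.1661] rot [ 3.140e+00 -2.100e-03  3.097e+00] F [ 0.11  0.07 -5.2 ] Mtool [-0.009  0.005  0.007] g 94.39020037651062 0.573 q5,6 [ 1.22 -2.22]
25.15 My [ 0.005 -0.045 -0.041 -0.011 -0.014  0.006  0.029 -0.012] mean [ 1.000e-03 -1.000e-02  8.000e-03 -1.500e-02  3.900e-02 -5.006e+00] sd [0.027 0.023 0.024 0.384 0.284 0.468]
```

Request:
servo_tool([
  {"linear":[1.4,0,0],"twist":[0,0,0]},
  {"linear":[2.8,0,0],"twist":[0,0,0]},
  {"linear":[1.4,0,0],"twist":[0,0,0]},
  {"linear":[0,0,0],"twist":[0,0,0]},
  {"linear":[1.4,0,0],"twist":[0,0,0]},
  {"linear":[2.8,0,0],"twist":[0,0,0]},
  {"linear":[1.4,0,0],"twist":[0,0,0]},
  {"linear":[0,0,0],"twist":[0,0,0]},
  {"linear":[1.4,0,0],"twist":[0,0,0]},
  {"linear":[2.8,0,0],"twist":[0,0,0]},
])

```text
time_s: 26.2
ee_pos: [0.3577, -0.2124, 0.1664]
eef_rot: [3.141, -0.001, 3.1]
force: [-3.7, 0.6, -3.4]
grip_width: 0.572
grip_force: 97.5
```

Request:
servo_tool([
  {"linear":[-1.4,0,0],"twist":[0,0,0]},
  {"linear":[-2.8,0,0],"twist":[0,0,0]},
  {"linear":[-2.8,0,0],"twist":[0,0,0]},
  {"linear":[-2.8,0,0],"twist":[0,0,0]},
  {"linear":[-2.8,0,0],"twist":[0,0,0]},
  {"linear":[-2.8,0,0],"twist":[0,0,0]},
])

```text
time_s: 26.8
ee_pos: [0.4406, -0.2159, 0.1674]
eef_rot: [3.141, -0.0, 3.097]
force: [-2.4, 1.2, -3.7]
grip_width: 0.569
grip_force: 97.6
```

```bash
python3 a.py; python3 m.py
```

```text
27.15 My [-0.476 -0.351  0.616  0.351 -0.599 -0.204  0.622  0.261] mean [-6.000e-03  2.800e-02 -1.000e-03 -2.070e-01 -3.000e-03 -4.665e+00] sd [0.05  0.461 0.019 1.569 0.69  0.744]
27.2 pos [ 0.4411 -0.216   0.1674] rot [-3.1416 -0.      3.0969] F [-2.    0.15 -3.89] Mtool [ 0.085 -0.547  0.006] g 97.7119767665863 0.573 q5,6 [ 1.22 -2.22]
```

Request:
servo_tool([
  {"linear":[0,0,0],"twist":[0,0,0]},
  {"linear":[0,0,0],"twist":[0,0,0]},
  {"linear":[0,0,0],"twist":[0,0,0]},
  {"linear":[0,0,0],"twist":[0,0,0]},
  {"linear":[0,0,0],"twist":[0,0,0]},
])

```text
time_s: 27.7
ee_pos: [0.4412, -0.216, 0.1673]
eef_rot: [-3.142, 0.0, 3.097]
force: [2.1, -1.8, -6.2]
grip_width: 0.571
grip_force: 97.7
```

```bash
python3 a.py; python3 m.py
```

```text
28.05 My [ 0.496  0.42  -0.336 -0.407  0.414  0.541 -0.213 -0.467] mean [-0.007  0.056  0.014  0.171 -0.188 -5.051] sd [0.043 0.419 0.02  1.517 0.699 0.889]
28.1 pos [ 0.4412 -0.216   0.1673] rot [-3.1416e+00  1.0000e-04  3.0971e+00] F [ 1.89 -1.19 -4.62] Mtool [-0.036  0.277  0.061] g 97.68807291984558 0.572 q5,6 [ 1.22 -2.22]
```

Request:
servo_tool([
  {"linear":[0,0,0],"twist":[0,0.7,0]},
  {"linear":[0,0,0],"twist":[0,1.5,0]},
  {"linear":[0,0,0],"twist":[0,2.3,0]},
  {"linear":[0,0,0],"twist":[0,2.8,0]},
  {"linear":[0,0,0],"twist":[0,3,0]},
  {"linear":[0,0,0],"twist":[0,2.6,0]},
  {"linear":[0,0,0],"twist":[0,1.8,0]},
  {"linear":[0,0,0],"twist":[0,0.9,0]},
  {"linear":[0,0,0],"twist":[0,0.2,0]},
  {"linear":[0,0,0],"twist":[0,0,0]},
], grip_force=110)

```text
time_s: 29.1
ee_pos: [0.44, -0.2158, 0.168]
eef_rot: [-3.141, 0.003, 3.096]
force: [-2.1, 0.9, -3.2]
grip_width: 0.569
grip_force: 116.5
```

Request:
servo_tool([
  {"linear":[0,0,0],"twist":[0,0,0]},
  {"linear":[0,0,0],"twist":[0,0,0]},
  {"linear":[0,0,0],"twist":[0,0,0]},
  {"linear":[0,0,0],"twist":[0,0,0]},
  {"linear":[0,0,0],"twist":[0,0,0]},
])

```text
time_s: 29.6
ee_pos: [0.4415, -0.2159, 0.1671]
eef_rot: [3.141, -0.001, 3.097]
force: [1.6, -0.0, -4.7]
grip_width: 0.568
grip_force: 116.5
```

```bash
python3 a.py
```

```text
29.95 My [-0.047  0.743  0.345 -0.536 -0.336  0.58   0.636 -0.23 ] mean [ 1.00e-03  1.44e-01  9.00e-03  3.02e-01 -1.09e-01 -4.83e+00] sd [0.036 0.461 0.033 2.204 0.677 1.147]
```

Request:
servo_tool([
  {"linear":[0,0,0],"twist":[0,-0.7,0]},
  {"linear":[0,0,0],"twist":[0,-1.5,0]},
  {"linear":[0,0,0],"twist":[0,-2.3,0]},
  {"linear":[0,0,0],"twist":[0,-2.8,0]},
  {"linear":[0,0,0],"twist":[0,-3,0]},
  {"linear":[0,0,0],"twist":[0,-2.6,0]},
  {"linear":[0,0,0],"twist":[0,-1.8,0]},
  {"linear":[0,0,0],"twist":[0,-0.9,0]},
  {"linear":[0,0,0],"twist":[0,-0.2,0]},
  {"linear":[0,0,0],"twist":[0,0,0]},
])

```text
time_s: 31.0
ee_pos: [0.4423, -0.2161, 0.1674]
eef_rot: [-3.141, -0.001, 3.098]
force: [3.6, -0.9, -4.8]
grip_width: 0.569
grip_force: 118.4
```

Request:
servo_tool([
  {"linear":[0,0,0],"twist":[0,0,0]},
  {"linear":[0,0,0],"twist":[0,0,0]},
  {"linear":[0,0,0],"twist":[0,0,0]},
  {"linear":[0,0,0],"twist":[0,0,0]},
  {"linear":[0,0,0],"twist":[0,0,0]},
])

```text
time_s: 31.5
ee_pos: [0.4409, -0.2161, 0.1674]
eef_rot: [-3.142, 0.0, 3.097]
force: [0.8, 0.4, -4.8]
grip_width: 0.567
grip_force: 118.4
```

```bash
python3 a.py;python3 - <<'E'
from h import *
from workcell import r
s=r.read_state(); print(move(s["ee_pos"],s["eef_rot"],[.677,-.057,.18],np.pi),s["time_s"])
E
```

```text
31.85 My [ 0.4   -0.055 -0.49  -0.7   -0.672 -0.367  0.006  0.36 ] mean [ 7.000e-03 -1.900e-01  4.000e-03 -7.900e-02  6.700e-02 -4.618e+00] sd [0.037 0.406 0.025 2.145 0.842 0.424]
(array([-7.62,  5.64, -0.42]), array([-0.  ,  0.  , -0.32])) 31.9
```

The right tin's moment shifts by about 0.2–0.3 Nm between the two tips, with knocking and ringing. This is the rattler. I'll carry it smoothly over the plate.

Request:
servo_tool([
  {"linear":[-0.01,0.01,0],"twist":[0,0,0]},
  {"linear":[-0.07,0.05,0],"twist":[0,0,0]},
  {"linear":[-0.2,0.15,-0.01],"twist":[0,0,0]},
  {"linear":[-0.44,0.33,-0.02],"twist":[0,0,0]},
  {"linear":[-0.79,0.58,-0.04],"twist":[0,0,0]},
  {"linear":[-1.24,0.92,-0.07],"twist":[0,0,0]},
  {"linear":[-1.79,1.33,-0.1],"twist":[0,0,0]},
  {"linear":[-2.42,1.79,-0.13],"twist":[0,0,0]},
  {"linear":[-3.1,2.29,-0.17],"twist":[0,0,0]},
  {"linear":[-3.81,2.82,-0.21],"twist":[0,0,0]},
])

```text
time_s: 32.9
ee_pos: [0.5606, -0.1351, 0.1736]
eef_rot: [3.142, 0.0, 3.097]
force: [1.2, -0.3, -5.0]
grip_width: 0.569
grip_force: 118.5
```

Request:
servo_tool([
  {"linear":[-0.71,0.53,-0.04],"twist":[0,0,-0.1]},
  {"linear":[-1.39,1.03,-0.08],"twist":[0,0,-0.2]},
  {"linear":[-2.02,1.49,-0.11],"twist":[0,0,-0.25]},
  {"linear":[-2.57,1.9,-0.14],"twist":[0,0,-0.3]},
  {"linear":[-3.02,2.24,-0.17],"twist":[0,0,-0.3]},
  {"linear":[-3.37,2.49,-0.19],"twist":[0,0,-0.3]},
  {"linear":[-3.61,2.67,-0.2],"twist":[0,0,-0.3]},
  {"linear":[-3.74,2.77,-0.21],"twist":[0,0,-0.3]},
  {"linear":[-3.8,2.81,-0.21],"twist":[0,0,-0.3]},
  {"linear":[-3.81,2.82,-0.21],"twist":[0,0,-0.3]},
])

```text
time_s: 33.9
ee_pos: [0.6771, -0.0571, 0.1798]
eef_rot: [-3.142, -0.0, 3.139]
force: [4.0, -0.4, -5.3]
grip_width: 0.57
grip_force: 118.0
```

Request:
servo_tool([
  {"linear":[0,0,0],"twist":[0,0,0]},
  {"linear":[0,0,0],"twist":[0,0,0]},
  {"linear":[0,0,0],"twist":[0,0,0]},
  {"linear":[0,0,0],"twist":[0,0,0]},
  {"linear":[0,0,0],"twist":[0,0,0]},
  {"linear":[0,0,0],"twist":[0,0,0]},
  {"linear":[0,0,0],"twist":[0,0,0]},
  {"linear":[0,0,0],"twist":[0,0,0]},
  {"linear":[0,0,0],"twist":[0,0,0]},
  {"linear":[0,0,0],"twist":[0,0,0]},
])

```text
time_s: 34.9
ee_pos: [0.6771, -0.0571, 0.1799]
eef_rot: [3.142, -0.0, 3.139]
force: [-0.6, 0.3, -4.7]
grip_width: 0.571
grip_force: 119.0
```

```bash
python3 a.py; python3 m.py; python3 - <<'E'
from workcell import r
import cv2,numpy as np,pickle
a=r.get_image("scene");b=r.get_image("top");pickle.dump((a,b),open("d1.pkl","wb"))
i=np.hstack([a["image"][120:420,150:550],b["image"][30:330,140:540]])[:,:,::-1]
cv2.imwrite("pics/end.png",i)
E
```

```text
35.25 My [-0.037 -0.045 -0.065 -0.014 -0.032 -0.099 -0.102 -0.049] mean [-0.017 -0.055  0.014 -0.08   0.039 -4.786] sd [0.026 0.029 0.022 0.261 0.625 0.461]
35.3 pos [ 0.6771 -0.0571  0.1799] rot [-3.1416  0.      3.1389] F [ 0.16  0.13 -3.83] Mtool [ 0.023 -0.072 -0.007] g 118.97143006324768 0.567 q5,6 [ 1.5  -1.83]
```

View pics/end.png

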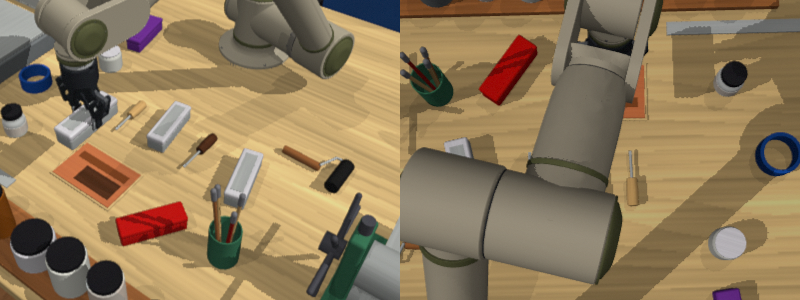

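Scene crop (left): the tin is level in the gripper at (85,122), above the plate in perspective. The left and middle tins stand at (243,177) and (168,126), and the other things look undisturbed. I'll do one clean tip check now that the ringing has died out, and cross-check the plate centre.

Request:
servo_tool([
  {"linear":[0,0,0],"twist":[0,0.2,0]},
  {"linear":[0,0,0],"twist":[0,0.7,0]},
  {"linear":[0,0,0],"twist":[0,1.3,0]},
  {"linear":[0,0,0],"twist":[0,1.8,0]},
  {"linear":[0,0,0],"twist":[0,2.0,0]},
  {"linear":[0,0,0],"twist":[0,2.0,0]},
  {"linear":[0,0,0],"twist":[0,1.8,0]},
  {"linear":[0,0,0],"twist":[0,1.0,0]},
  {"linear":[0,0,0],"twist":[0,0.3,0]},
  {"linear":[0,0,0],"twist":[0,0,0]},
])

```text
time_s: 36.4
ee_pos: [0.6763, -0.057, 0.1811]
eef_rot: [-3.141, 0.005, 3.139]
force: [-0.1, 0.3, -4.1]
grip_width: 0.569
grip_force: 119.1
```

Request:
servo_tool([
  {"linear":[0,0,0],"twist":[0,0,0]},
  {"linear":[0,0,0],"twist":[0,0,0]},
  {"linear":[0,0,0],"twist":[0,0,0]},
  {"linear":[0,0,0],"twist":[0,0,0]},
  {"linear":[0,0,0],"twist":[0,0,0]},
  {"linear":[0,0,0],"twist":[0,0,0]},
  {"linear":[0,0,0],"twist":[0,0,0]},
  {"linear":[0,0,0],"twist":[0,0,0]},
  {"linear":[0,0,0],"twist":[0,0,0]},
  {"linear":[0,0,0],"twist":[0,0,0]},
])

```text
time_s: 37.4
ee_pos: [0.6771, -0.0571, 0.1799]
eef_rot: [3.142, -0.0, 3.139]
force: [-0.7, 0.1, -5.0]
grip_width: 0.567
grip_force: 119.0
```

Request:
servo_tool([
  {"linear":[0,0,0],"twist":[0,0,0]},
  {"linear":[0,0,0],"twist":[0,0,0]},
  {"linear":[0,0,0],"twist":[0,0,0]},
  {"linear":[0,0,0],"twist":[0,0,0]},
  {"linear":[0,0,0],"twist":[0,0,0]},
  {"linear":[0,0,0],"twist":[0,0,0]},
  {"linear":[0,0,0],"twist":[0,0,0]},
  {"linear":[0,0,0],"twist":[0,0,0]},
  {"linear":[0,0,0],"twist":[0,0,0]},
  {"linear":[0,0,0],"twist":[0,0,0]},
])

```text
time_s: 38.4
ee_pos: [0.6771, -0.0571, 0.1799]
eef_rot: [-3.142, 0.0, 3.139]
force: [0.5, 0.1, -4.9]
grip_width: 0.568
grip_force: 119.0
```

```bash
python3 a.py; python3 m.py; python3 - <<'E'
from h import *
s,d=pickle.load(open("d0.pkl","rb")); c=d["scene"]
for u,v in((230,263),(292,294),(258,326),(204,294)): print(ray(c,u,v,.006).round(3))
x,y=ray(c,246,294,.006)[:2]
print(x,y,proj(c,[.677,-.057,.006]))
E
```

```text
38.75 My [0.155 0.058 0.097 0.081 0.123 0.069 0.065 0.041] mean [ 0.006  0.086 -0.005  0.47   0.007 -4.554] sd [0.016 0.035 0.021 0.248 0.403 0.744]
38.8 pos [ 0.6771 -0.0571  0.1799] rot [-3.1416  0.      3.1389] F [ 0.68 -0.43 -4.84] Mtool [-0.028  0.072  0.016] g 119.02978777885437 0.566 q5,6 [ 1.5  -1.83]
[ 0.63  -0.156  0.006]
[0.618 0.036 0.006]
[0.737 0.032 0.006]
[ 0.742 -0.136  0.006]
0.6825019952432453 -0.05394246308207795 [[246.58623555 292.00397618]]
```

The moment shifted cleanly from −0.055 to +0.086 Nm, so the ball is in this tin. It is now still and level over the plate centre, and the two views agree on that centre to about 6 mm.

```bash
python3 -c "
from workcell import r
print(r.finish_job())"
```

```text
the job is handed in; nothing more can be done
None
```

The right tin is the one that rattles; I handed the job in at about 39 s with it gripped, level and still, roughly 15 cm above the middle of the copper plate, and the left and middle tins set back in their places.

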